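Load a gilded rosette into the holding jig

TASK

Push the gilded rosette along the jig's grey apron and over the raised metal lip so that it drops flat into the blue-lined pocket, without picking it up. Then slide the steel keeper by its red knob all the way in over the rosette's edge to lock it, leaving the jar, the brush and the tin where they are.

Things in the scene. Friction and masses are not known exactly. Their poses are not given: they have to be found in the camera images.
- jig: Fixed wooden jig, 322 mm long (x -170 to 152 mm) by 200 wide; origin on the table under it, z up, x along the push from apron to pocket. Grey apron: flat, top 30 mm above the table, x -170 to 6, y -100 to 100 mm, no side rails. Beside the pocket on the -y side: a guide block 40 mm high (x 50 to 110, y -150 to -80 mm) with 8 mm high steel cheeks on either side of the keeper
- lip (a point): Middle of the aluminium lip's crest, at x = 23, y = 0, z = 35 mm in the jig's frame. The lip runs right across the jig, 200 mm: ramp up from x = 6 to 20 mm, flat crest x = 20 to 26 mm, 5 mm above the apron, then a sheer 11 mm drop into the pocket
- pocket (a point): Centre of the pocket's blue floor, at x = 80, y = 0, z = 24 mm in the jig's frame; axes parallel to the jig's. The pocket is 108 mm square (jig x 26 to 134, y -54 to 54 mm), between the lip, two side walls 12 mm thick with tops 35 mm above the table, and an end wall (x 134 to 152 mm) with its top at 40 mm
- rosette: Loose gilded disc, 100 mm in diameter, 14 mm thick, with a low flower relief (up to 6 mm more) on top, about 0.3 kg; origin at the centre of its underside, z up; yaw does not matter. It starts lying flat on the apron, generally not in line with the pocket. Lying in the pocket, its rim's top is 38 mm above the table
- keeper (a joint): Flat steel bar, 30 mm wide (jig x), 60 long (jig y), 6 thick, underside 41 and top 47 mm above the table, sliding along jig +y over the pocket at jig x = 80 mm. 0 m = withdrawn (front end at y = -85 mm, clear of the pocket), 0.055 m = fully in (front end at y = -30 mm, over the seated rosette's edge). Stays where left; about 2 N moves it
- keeper_knob (a point): Centre of the top of the red knob on the keeper, an upright block 22 mm (jig x) by 24 mm (jig y), 28 mm high, from 47 to 75 mm above the table; its centre lies 22 mm behind the bar's front end; axes parallel to the jig's
- jar: Loose amber glass jar with a black cap, 64 mm in diameter, 85 mm tall, origin under its centre; to be left alone
- brush: Loose brush, 200 mm long, lying flat, its x axis along the handle; to be left alone
- tin: Loose grey tin, 72 mm in diameter, 75 mm tall, origin under its centre; to be left alone
Not all that is in view belongs to the job. What is meant by the rosette is not purple, and is the smaller of those in its own colour.

How it is judged:
On the way, in this order (a step that is already met when the one before it is completed fails the run):
1. the rosette has dropped into the pocket and lies flat in it (horizontal distance between rosette and pocket below 0.008 m and z of rosette in the frame of pocket below 0.002 m and angle between rosette's own z axis and vertical below 0.04 rad), for 0.2 s.
2. the keeper is slid in over the rosette (value of joint keeper above 0.048 m), for 0.2 s.
At the end, for the whole second after the job is handed in: The rosette rests, face up, flat on the pocket floor (within 2 mm in height, 0.04 rad in tilt, its centre within 8 mm of the pocket's), at rest, and the keeper stands at least 48 mm in of its 55 mm (all of step 1 and linear speed of rosette below 0.01 m/s and value of joint keeper above 0.048 m); the robot touches nothing.
It fails at once if the rosette is picked up (its centre more than 55 mm above the table, 20 mm above the lip) (z of rosette in the frame of jig above 0.055 m).
It fails at once if the jar, the brush or the tin is moved by more than 30 mm (distance of any of jar, brush, tin from where it was at the start of the episode above 0.03 m).
It also fails if it takes over 45 s, if anything falls off the work surface, if the arm or the gripper's body presses on something with over 40 N, if the wrist force passes 120 N, or if a joint passes its speed limit or range.

ROBOT

A 6-joint arm with a two-finger parallel gripper is mounted at the origin on the work surface. World frame = base frame: x ahead of the robot, y to its left, z up, the work surface at z = 0. Lengths are in m, angles in rad, forces in N, time in s.
With the tool pointing down it reaches from about 0.35 to 0.85 m from the base axis. Payload 8.1 kg.
Tool frame: the origin (TCP) lies between the finger pads; the fingertips stand bot.tip_reach ahead of it and the grasp point (between the pads) lies 11 mm behind it (bot.tip_reach is the distance from the TCP to the fingertips, in m); x points along the fingers, y is the direction in which the jaws open and shut, and the axes are right-handed (so a half turn about x gives the same grasp; the last joint's range is limited). The gripper opens to 93 mm and grips with 3 to 60 N. Pads are 15 mm wide; open, the fingers measure 128 mm over their backs; the gripper's body (75 mm by 188 mm) begins 65 mm behind the grasp point.
Start: joints at [-1.291, 0.13, 1.488, -0, 1.523, -0.085], TCP at [0.214, -0.561, 0.227] pointing down, gripper open.
Joint ranges: [-2.96, 2.96], [-0.89, 2.26], [0.02, 2.5], [-1.34, 4.48], [0, 2.73], [-2.66, 2.66]. Speed limits (rad/s): [2.39, 2.39, 2.79, 3.14, 3.14, 3.14].

INTERFACE

Orientations are given as [roll, pitch, yaw] about the fixed x, y, z axes, in that order (R = Rz(yaw) Ry(pitch) Rx(roll)).
In Python, from workcell import bot gives the robot as it stands.
- The arm moves only by the shell command python3 -m pendant 'ROWS' [FORCE]. ROWS is JSON, a list of rows, each an object with "slide": the shift along the tool's x, y, z in cm, a list of three; "twist": the turn, a rotation vector about the tool's x, y, z in degrees, a list of three; "claw": the closure in counts, from 0 (fully open) to 255 (shut). A call has 1 to 10 rows; each row shifts and turns the commanded pose from where the row before left it, along the tool's axes as they then stand; what a row does not reach is not made up. A row lasts 1/8 s, in which the tool goes at most 62.5 mm and 10.7 degrees, less where a joint would pass 70% of its speed; a pose out of reach is approached as far as the arm can. A call with a gripper value outside its range is refused whole. The fingers move at their own pace and stop on an object; FORCE is the grip in N (left out, the last holds). Time passes only in rows, so rows that do not move let the fingers close. It gives the time, the measured TCP pose, the force and the opening at its end, in the units of the state.
- bot.state(): the state, without advancing time (a new reading comes with each control period).
- bot.camera(name): name is "side" or "top" or "wrist"; returns a dict with "color" (420x560x3 uint8, red, green, blue), "K" (3x3 intrinsics, pixels), "D" ([k1, k2, p1, p2, k3] as OpenCV has them; the pictures are not rectified), "rvec" (rotation vector, rad) and "tvec" (3), from world to camera coordinates, as OpenCV has them; the wrist camera has in their place "tool_from_camera" (4x4, takes a point from camera to tool coordinates, whose origin is the TCP and whose axes are the tool frame's). Camera axes: x right, y down, z forward; pixel columns grow to the right and rows downward; lengths in m; the calibration is good to about 2 mm. A picture is of the moment at which its call begins: read the wrist's pose just before it. There is no depth.
- bot.hand_in(): hands the job in, once; it reports no verdict.
The state is a dict: "t": time; "joints": joint angles; "dq": joint speeds; "joint_torque": joint torques, N m; "tcp_pos": TCP position; "tcp_rot": TCP orientation; "contact_force": force on the tool from outside, world axes, zero at the start; "torque": the same for the moment, N m; "gripper_width": finger opening in m.
Only numpy, scipy, OpenCV 4.12 (cv2) and the standard library are available. Lean on these libraries where they do the work, as an engineer would, in place of code of your own. Each camera call takes 0.05 s, during which the arm holds its last target.

## Working session

There is one attempt and no reset: what is moved stays moved. The work goes in short steps, Python scripts to look and compute and a shell command to move; the robot and the scene stay as the last step left them, time stands still between calls to the robot, and variables do not carry over. Pictures are saved under pics/ and viewed, and the job is handed in when it is done.

```bash
ls; mkdir -p pics
python3 - <<'E'
from workcell import bot
import cv2
print(bot.tip_reach, bot.state())
for n in("top","side"):
    c=bot.camera(n); cv2.imwrite(f"pics/{n}0.png",c["color"][:,:,::-1]); print(n,c["K"],c["D"],c["rvec"],c["tvec"])
E
```

```text
pics
0.008 {'t': 0.0, 'joints': array([-1.29138425e+00,  1.31185506e-01,  1.48925256e+00,  2.56464759e-05,
        1.52300395e+00, -8.53644447e-02]), 'dq': array([-6.35411441e-04,  9.17464278e-04, -6.52110428e-04,  9.09254225e-04,
        3.96483274e-04, -8.89399568e-05]), 'joint_torque': array([ 6.62288357e-05, -5.59847617e+01, -4.91747940e+01,  7.69971055e-02,
        3.56530782e-02, -1.87201431e-04]), 'tcp_pos': array([ 0.21394216, -0.55997396,  0.22558758]), 'tcp_rot': array([-1.67001057,  1.56894679,  1.83635735]), 'contact_force': array([-0.02731603, -0.16334914, -0.0947668 ]), 'torque': array([0.02008902, 0.01362013, 0.05497099]), 'gripper_width': 0.09327997380559998}
top [[464.70756098   0.         277.25953155]
 [  0.         464.70756098 203.28200607]
 [  0.           0.           1.        ]] [0.04617361 0.         0.         0.         0.        ] [ 2.0146913  -2.19303313  0.24339523] [0.03937263 0.62397128 1.31199733]
side [[466.94264778   0.         281.06656843]
 [  0.         466.94264778 209.97329465]
 [  0.           0.           1.        ]] [0.04039556 0.         0.         0.         0.        ] [ 0.91624396 -2.58400298  0.93470865] [0.45566292 0.33706307 1.21482351]
```

View pics/top0.png

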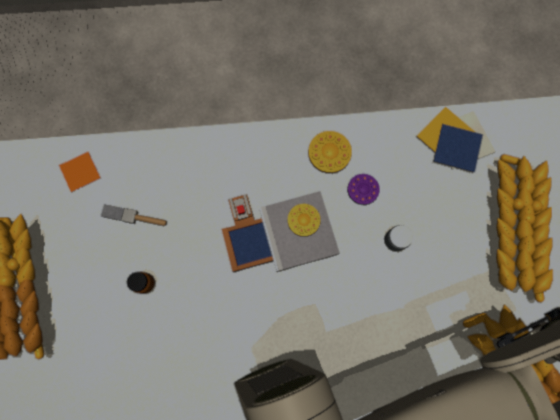

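View pics/side0.png

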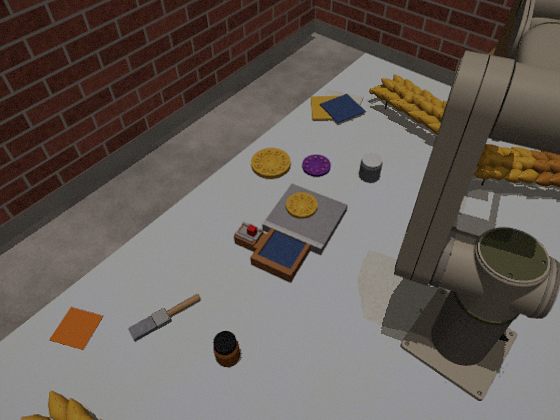

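```bash
cat > h.py <<'E'
from workcell import bot
import cv2, numpy as np
def ray(c,uv):
    p=cv2.undistortPoints(np.array([[uv]],float),c["K"],np.array(c["D"]))[0,0]
    if "rvec" in c:
        R=cv2.Rodrigues(np.array(c["rvec"],float))[0]; t=np.array(c["tvec"],float).ravel()
        return -R.T@t, R.T@np.array([p[0],p[1],1])
    T=c["W"]@c["tool_from_camera"]
    return T[:3,3], T[:3,:3]@np.array([p[0],p[1],1])
def onz(c,uv,z):
    o,d=ray(c,uv); return o+d*(z-o[2])/d[2]
def wrist():
    from scipy.spatial.transform import Rotation as Ro
    s=bot.state(); W=np.eye(4); W[:3,:3]=Ro.from_euler('xyz',s["tcp_rot"]).as_matrix(); W[:3,3]=s["tcp_pos"]
    c=bot.camera("wrist"); c["W"]=W; return c
def blobs(c,lo,hi,amin=20,roi=None):
    h=cv2.cvtColor(c["color"],cv2.COLOR_RGB2HSV); m=cv2.inRange(h,np.array(lo),np.array(hi))
    if roi: 
        k=np.zeros_like(m); x0,y0,x1,y1=roi; k[y0:y1,x0:x1]=255; m&=k
    cs,_=cv2.findContours(m,cv2.RETR_EXTERNAL,cv2.CHAIN_APPROX_NONE)
    return sorted([k for k in cs if cv2.contourArea(k)>amin],key=cv2.contourArea,reverse=True)
E
python3 - <<'E'
from h import *
t=bot.camera("top"); s=bot.camera("side")
for n,c,rois in(("top",t,[(280,195,330,245),(220,215,280,270),(225,195,255,220)]),("side",s,[(280,185,325,222),(250,225,315,275),(240,220,262,240)])):
    for nm,lo,hi,roi,z in(("ros",(15,120,80),(35,255,255),rois[0],.046),("blue",(100,60,20),(130,255,255),rois[1],.024),("red",(0,150,90),(8,255,255),rois[2],.075)):
        for k in blobs(c,lo,hi,15,roi)[:3]:
            (x,y),(w,h),a=cv2.minAreaRect(k); m=cv2.moments(k); cen=(m['m10']/m['m00'],m['m01']/m['m00'])
            b=cv2.boxPoints(((x,y),(w,h),a))
            print(n,nm,cv2.contourArea(k),np.round(cen,1),onz(c,cen,z).round(4),[onz(c,q,z)[:2].round(3).tolist() for q in b])
    x0,y0,x1,y1=(200,110,420,275) if n=="top" else (210,130,400,290)
    cv2.imwrite(f"pics/{n}z.png",cv2.resize(c["color"][y0:y1,x0:x1,::-1],None,fx=3.6,fy=3.6,interpolation=cv2.INTER_CUBIC))
E
```

```text
top ros 784.0 [303.5 219.5] [ 0.5742 -0.0882  0.046 ] [[0.626, -0.046], [0.618, -0.14], [0.523, -0.13], [0.531, -0.038]]
top blue 1100.5 [249.8 243.5] [0.5188 0.0787 0.024 ] [[0.56, 0.141], [0.58, 0.037], [0.478, 0.018], [0.459, 0.12]]
top red 36.5 [240.4 209. ] [0.6159 0.0966 0.075 ] [[0.624, 0.108], [0.629, 0.09], [0.607, 0.085], [0.603, 0.103]]
side ros 571.5 [301.2 204.2] [ 0.576  -0.0843  0.046 ] [[0.646, -0.095], [0.568, -0.156], [0.509, -0.077], [0.583, -0.017]]
side blue 896.5 [282.  249.1] [0.5244 0.0745 0.024 ] [[0.566, 0.131], [0.601, 0.034], [0.485, 0.016], [0.455, 0.11]]
side red 30.0 [251.1 227.9] [0.6197 0.0998 0.075 ] [[0.628, 0.111], [0.634, 0.093], [0.611, 0.09], [0.605, 0.108]]
```

View pics/topz.png

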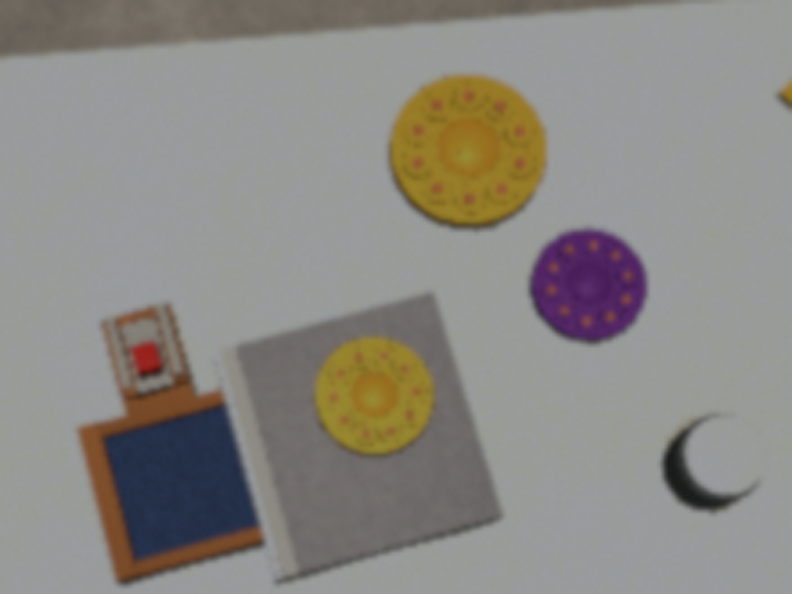

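The rosette candidates in the top view are a small gold disc on the apron (303,220), a large gold disc on the table (330,152) and a purple disc (363,189). The small gold one fits: it is not purple, it is the smaller of the two golds, and it measures about 95–100 mm on the apron. The crop confirms it at (374,395). Next I'll fit the jig frame.

Run:
```python
from h import *
from scipy.spatial.transform import Rotation as Ro
for n in("top","side"):
    c=bot.camera(n)
    h=cv2.cvtColor(c["color"],cv2.COLOR_RGB2HSV)
    pts=[(315,200),(325,240),(285,260),(345,190),(360,230)] if n=="top" else [(330,205),(310,230),(290,195),(350,240),(285,170)]
    print(n,[h[y,x].tolist() for x,y in pts])
    print("apron dirs")
s=bot.state(); R=Ro.from_euler('xyz',s["tcp_rot"]).as_matrix(); print(R.round(3))
```

```text
top [[10, 14, 110], [10, 14, 112], [6, 11, 111], [75, 3, 152], [60, 5, 155]]
apron dirs
side [[175, 15, 104], [0, 9, 109], [18, 96, 127], [120, 5, 153], [20, 200, 121]]
apron dirs
[[-0.     0.357 -0.934]
 [ 0.001 -0.934 -0.357]
 [-1.    -0.001 -0.   ]]
```

View pics/sidez.png

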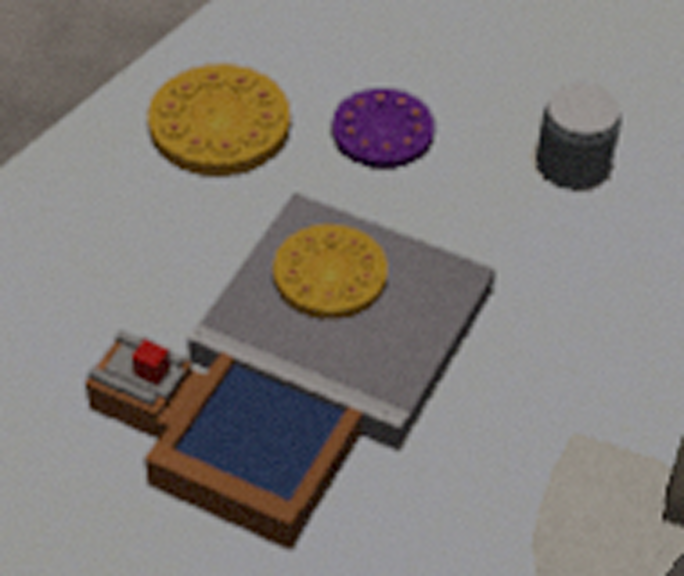

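Run:
```python
from h import *
C={n:bot.camera(n) for n in("top","side")}
clk={"top":[(433,293),(500,517),(277,582)],"side":[(295,194),(493,271)]}
off={"top":(200,110),"side":(210,130)}
for n,zz in(("top",(.03,.03,.034)),("side",(.03,.03))):
    P=[onz(C[n],(off[n][0]+(a+.5)/3.6-.5,off[n][1]+(b+.5)/3.6-.5),z)[:2] for (a,b),z in zip(clk[n],zz)]
    e=P[0]-P[1]; print(n,[p.round(4) for p in P],np.linalg.norm(e),np.degrees(np.arctan2(e[1],e[0]))+90, "mid",((P[0]+P[1])/2).round(4))
    # tin etc
for c,n,uv,z in((C["top"],"tin",(400,238),.075),(C["top"],"jar",(138,282),.085)): print(n,onz(c,uv,z).round(3))
```

```text
top [array([ 0.6616, -0.1484]), array([ 0.4662, -0.1835]), array([0.4282, 0.0052])] 0.19850677070490988 100.20715003173243 mid [ 0.5639 -0.1659]
side [array([ 0.6643, -0.1467]), array([ 0.4705, -0.1824])] 0.19710689346530919 100.42368292638076 mid [ 0.5674 -0.1645]
tin [ 0.491 -0.36   0.075]
jar [0.428 0.397 0.085]
```

```bash
python3 -m pendant '[{"slide":[0,-2.7,-5.4],"twist":[0,0,0],"claw":80},{"slide":[0,-2.7,-5.4],"twist":[0,0,0],"claw":80},{"slide":[0,-2.7,-5.4],"twist":[0,0,0],"claw":80},{"slide":[0,-2.7,-5.4],"twist":[0,0,0],"claw":80},{"slide":[0,-2.7,-5.4],"twist":[0,0,0],"claw":80},{"slide":[0,-2.7,-5.4],"twist":[0,0,0],"claw":80},{"slide":[0,-2.7,-5.4],"twist":[0,0,0],"claw":80},{"slide":[0,-2.7,-5.4],"twist":[0,0,0],"claw":80},{"slide":[0,-2.7,-5.4],"twist":[0,0,0],"claw":80}]'
python3 -m pendant '[{"slide":[0,0,0],"twist":[-10,0,0],"claw":80},{"slide":[0,0,0],"twist":[-10,0,0],"claw":80},{"slide":[0,0,0],"twist":[-10,0,0],"claw":80},{"slide":[0,0,0],"twist":[-10,0,0],"claw":80},{"slide":[0,0,0],"twist":[-10,0,0],"claw":80},{"slide":[0,0,0],"twist":[-10,0,0],"claw":80},{"slide":[0,0,0],"twist":[-10,0,0],"claw":80},{"slide":[0,0,0],"twist":[-9.5,0,0],"claw":80},{"slide":[0,0,0],"twist":[0,0,0],"claw":80}]'
python3 - <<'E'
from h import *
c=wrist(); s=bot.state(); print(c["W"].round(4),s["joints"].round(3)); cv2.imwrite("pics/w1.png",c["color"][:,:,::-1]); print(c["tool_from_camera"].round(3))
E
```

```text
t: 1.52
tcp_pos: [0.5826, -0.1585, 0.2269]
tcp_rot: [2.193, 1.57, -0.584]
contact_force: [0.3, -0.9, 0.7]
gripper_width: 0.064
t: 2.65
tcp_pos: [0.5814, -0.1601, 0.2266]
tcp_rot: [-2.081, 1.571, 2.812]
contact_force: [0.2, -0.1, 0.6]
gripper_width: 0.0641
[[-0.      0.9838  0.1795  0.5814]
 [ 0.      0.1795 -0.9838 -0.1601]
 [-1.     -0.     -0.      0.2266]
 [ 0.      0.      0.      1.    ]] [-0.354  0.139  1.479 -0.     1.524 -0.532]
[[ 0.    -0.252  0.968 -0.158]
 [ 1.    -0.    -0.     0.001]
 [ 0.     0.968  0.252 -0.07 ]
 [ 0.     0.     0.     1.   ]]
```

View pics/w1.png

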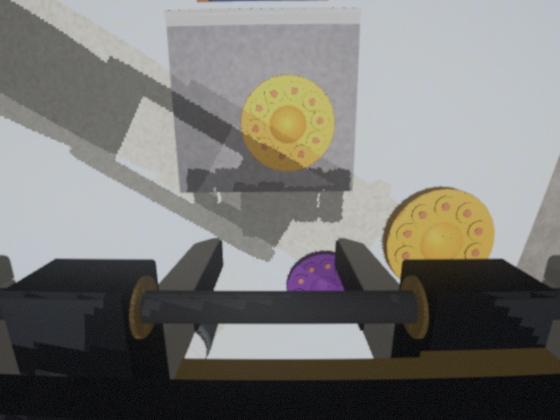

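Run:
```python
from h import *
c=wrist()
for nm,uv,z in(("out L",(181,192),.03),("out R",(353,192),.03),("ramp L",(168,25),.03),("ramp R",(359,24),.03)):
    print(nm,onz(c,uv,z).round(4))
A=[onz(c,uv,.03)[:2] for uv in((181,192),(353,192),(168,25),(359,24))]
def an(v): return np.degrees(np.arctan2(v[1],v[0]))
print("yaw",an(A[1]-A[0])+90,an(A[3]-A[2])+90,an(A[2]-A[0]),an(A[3]-A[1]),np.linalg.norm(A[1]-A[0]),np.linalg.norm(A[3]-A[2]),np.linalg.norm((A[2]+A[3]-A[0]-A[1])/2))
k=blobs(c,(15,110,60),(35,255,255),500,(225,60,350,185))
for q in k[:2]:
    P=np.array([onz(c,p[0].astype(float),.044)[:2] for p in q],np.float32)
    print("ros",cv2.minEnclosingCircle(P),cv2.fitEllipse(P))
    ros=np.array(cv2.fitEllipse(P)[0])
    for th in(100.3,):
        x=np.array([np.cos(np.radians(th)),np.sin(np.radians(th))]); y=np.array([-x[1],x[0]])
        o=((A[0]+A[1])/2+.17*x + (A[2]+A[3])/2-.006*x)/2
        print("o",o,"pocket",o+.08*x,"ros jig",(ros-o)@x,(ros-o)@y,"tcp",(c["W"][:2,3]-o)@x,(c["W"][:2,3]-o)@y)
```

```text
out L [ 0.4716 -0.1839  0.03  ]
out R [ 0.6678 -0.1487  0.03  ]
ramp L [ 0.4392 -0.0104  0.03  ]
ramp R [0.6334 0.0249 0.03  ]
yaw 100.16995394993437 100.30752329115636 100.5734690558799 101.2198226058634 0.19935467616073732 0.19735502746781813 0.17675969601778982
ros ((0.5786381959915161, -0.0880286693572998), 0.049072615802288055) ((0.579367995262146, -0.08965866267681122), (0.09174251556396484, 0.09837915748357773), 123.47885131835938)
o [0.53835628 0.00117256] pocket [0.52405211 0.07988337] ros jig -0.09670046912947412 -0.024109983937243597 tcp -0.16639177709643801 -0.013481538025813521
```

```bash
python3 -m pendant '[{"slide":[5,1.05,0],"twist":[0,0,0],"claw":80},{"slide":[5,0,0],"twist":[0,0,0],"claw":80},{"slide":[5,0,0],"twist":[0,0,0],"claw":80},{"slide":[2.5,0,0],"twist":[0,0,0],"claw":80},{"slide":[0.6,0,0],"twist":[0,0,0],"claw":80},{"slide":[0,0,0],"twist":[0,0,0],"claw":80}]'
python3 - <<'E'
from h import *
c=wrist(); cv2.imwrite("pics/w2.png",c["color"][:,:,::-1]); print(c["W"][:3,3])
A=[]
k=blobs(c,(15,110,60),(35,255,255),500,(150,0,420,420))
for q in k[:3]:
    P=np.array([onz(c,p[0].astype(float),.044)[:2] for p in q],np.float32); print(cv2.boundingRect(q),cv2.minEnclosingCircle(P))
E
```

```text
t: 3.5
tcp_pos: [0.5921, -0.1584, 0.0463]
tcp_rot: [1.08, 1.57, -0.311]
contact_force: [0.7, 0.2, -0.7]
gripper_width: 0.0636
[ 0.59211693 -0.15836386  0.04630001]
(176, 14, 199, 204) ((0.5786730647087097, -0.0879199206829071), 0.04948892444372177)
(175, 357, 245, 23) ((0.619519829750061, -0.2373666763305664), 0.07709822058677673)
```

View pics/w2.png

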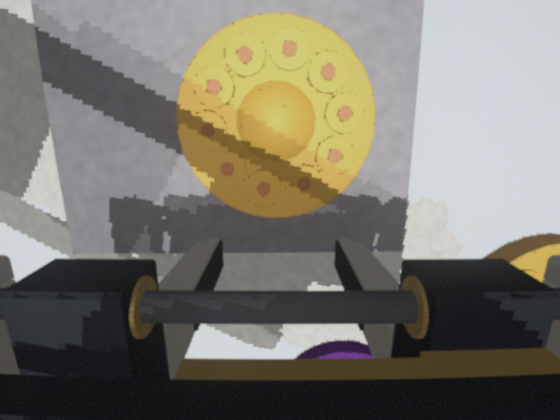

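```bash
python3 -m pendant '[{"slide":[0,0,-1.2],"twist":[0,0,0],"claw":80},{"slide":[0,0,-1.0],"twist":[0,0,0],"claw":80},{"slide":[0,-0.4,-1.0],"twist":[0,0,0],"claw":80},{"slide":[0,-0.4,-1.0],"twist":[0,0,0],"claw":80},{"slide":[0,-0.4,-1.0],"twist":[0,0,0],"claw":80},{"slide":[0,-0.4,-1.0],"twist":[0,0,0],"claw":80},{"slide":[0,-0.4,-1.0],"twist":[0,0,0],"claw":80},{"slide":[0,-0.4,-1.0],"twist":[0,0,0],"claw":80},{"slide":[0,0,0],"twist":[0,0,0],"claw":80}]'
cat > look.py <<'E'
import sys
from h import *
c=wrist(); cv2.imwrite(f"pics/{sys.argv[1]}.png",c["color"][:,:,::-1]); print(c["W"][:3,3].round(4),bot.state()["contact_force"].round(1))
th=np.radians(100.4); x=np.array([np.cos(th),np.sin(th)]); y=np.array([-x[1],x[0]]); o=np.array([.538,.0012])
f=lambda p:[round(float((p-o)@x)*1000,1),round(float((p-o)@y)*1000,1)]
print("tcp jig",f(c["W"][:2,3]))
for q in blobs(c,(15,110,60),(35,255,255),2000,(100,0,460,330))[:1]:
    P=np.array([onz(c,p[0].astype(float),float(sys.argv[2]))[:2] for p in q],np.float32); m,r=cv2.minEnclosingCircle(P); print("ros",f(m),r,cv2.boundingRect(q))
E
python3 look.py w3 .044
```

```text
t: 4.68
tcp_pos: [0.5525, -0.0808, 0.0453]
tcp_rot: [-2.347, 1.569, 2.547]
contact_force: [1.0, -0.2, -1.0]
gripper_width: 0.0639
[ 0.5525 -0.0808  0.0453] [ 0.  -0.2  0.7]
tcp jig [-83.3, 0.6]
ros [-37.1, -0.4] 0.04984438791871071 (182, 77, 194, 186)
```

View pics/w3.png

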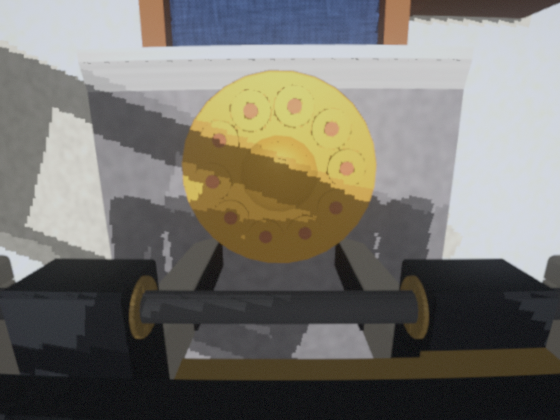

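```bash
cat >> look.py <<'E'
h=cv2.cvtColor(c["color"],cv2.COLOR_RGB2HSV)
b=cv2.inRange(h,(100,80,20),(130,255,255)); w=cv2.inRange(h,(3,120,30),(14,255,255))
for r in range(6,40,8):
    cb=np.where(b[r])[0]; cw=np.where(w[r])[0]
    if len(cb)<50: continue
    print(r,cb.min(),cb.max(),"blue@.024",f(onz(c,(cb.min()-.5,r),.024)[:2]),f(onz(c,(cb.max()+.5,r),.024)[:2]),"wall px",cw.min() if len(cw) else 0,"wallouter L@.035",f(onz(c,(cw.min(),r),.035)[:2]) if len(cw) else 0,"@.035",f(onz(c,(cb.min()-.5,r),.035)[:2]),f(onz(c,(cb.max()+.5,r),.035)[:2]))
E
python3 look.py w3b .044
```

```text
[ 0.5524 -0.0811  0.0451] [-1.  -0.3 -0.5]
tcp jig [-83.5, 0.7]
ros [-37.3, -0.3] 0.04978746548295021 (182, 74, 194, 189)
6 171 378 blue@.024 [47.2, 55.7] [47.1, -51.9] wall px 142 wallouter L@.035 [43.8, 66.4] @.035 [43.5, 52.3] [43.4, -48.8]
14 171 378 blue@.024 [43.4, 56.0] [43.3, -52.1] wall px 163 wallouter L@.035 [39.9, 56.2] @.035 [39.9, 52.5] [39.8, -49.0]
22 172 377 blue@.024 [39.6, 55.7] [39.5, -51.8] wall px 0 wallouter L@.035 0 @.035 [36.3, 52.3] [36.2, -48.7]
30 172 376 blue@.024 [35.7, 56.0] [35.6, -51.6] wall px 0 wallouter L@.035 0 @.035 [32.6, 52.5] [32.5, -48.4]
38 173 376 blue@.024 [31.8, 55.7] [31.7, -51.8] wall px 0 wallouter L@.035 0 @.035 [29.0, 52.3] [28.9, -48.7]
```

```bash
python3 -m pendant '[{"slide":[0,-0.1,-1.1],"twist":[0,0,0],"claw":80},{"slide":[0,-0.1,-1.1],"twist":[0,0,0],"claw":80},{"slide":[0,0,-1.1],"twist":[0,0,0],"claw":80},{"slide":[0,0,-1.1],"twist":[0,0,0],"claw":80},{"slide":[0,0,-1.1],"twist":[0,0,0],"claw":80},{"slide":[0,0,-1.1],"twist":[0,0,0],"claw":80},{"slide":[0,0,-1.1],"twist":[0,0,0],"claw":80},{"slide":[0,0,-1.1],"twist":[0,0,0],"claw":80}]'
python3 look.py w4 .044
```

```text
t: 5.78
tcp_pos: [0.5364, 0.0044, 0.0467]
tcp_rot: [0.954, 1.568, -0.435]
contact_force: [1.0, -2.7, 2.9]
gripper_width: 0.0637
[0.5364 0.0044 0.0467] [ 1.   0.8 -0.1]
tcp jig [3.4, 1.0]
ros [50.4, -2.9] 0.05476190149784088 (180, 74, 197, 193)
14 171 375 blue@.024 [130.7, 56.5] [130.6, -50.8] wall px 147 wallouter L@.035 [127.4, 64.8] @.035 [127.2, 53.1] [127.1, -47.7]
22 171 375 blue@.024 [126.8, 56.8] [126.7, -51.0] wall px 144 wallouter L@.035 [123.8, 66.6] @.035 [123.5, 53.3] [123.5, -47.9]
30 172 375 blue@.024 [122.9, 56.5] [122.8, -51.3] wall px 162 wallouter L@.035 [120.0, 57.9] @.035 [119.9, 53.1] [119.8, -48.1]
38 173 374 blue@.024 [119.0, 56.2] [118.9, -51.0] wall px 382 wallouter L@.035 [116.2, -51.6] @.035 [116.2, 52.8] [116.1, -47.9]
```

View pics/w4.png

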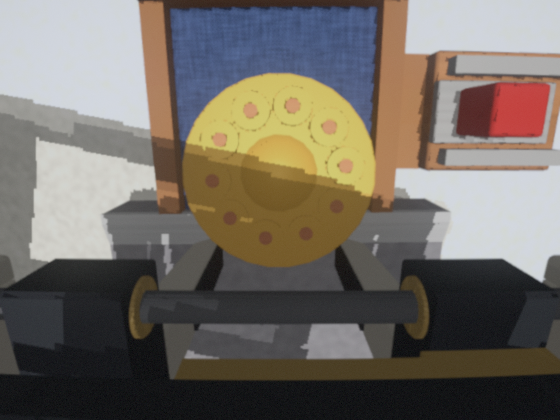

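```bash
python3 -m pendant '[{"slide":[0,-0.1,-0.8],"twist":[0,0,0],"claw":80},{"slide":[0,-0.1,-0.8],"twist":[0,0,0],"claw":80},{"slide":[0,0,-0.8],"twist":[0,0,0],"claw":80},{"slide":[0,0,-0.4],"twist":[0,0,0],"claw":80},{"slide":[0,0,0],"twist":[0,0,0],"claw":80}]'
python3 look.py w5 .038
```

```text
t: 6.45
tcp_pos: [0.5283, 0.0318, 0.0456]
tcp_rot: [-2.402, 1.57, 2.492]
contact_force: [-0.4, 0.5, 0.6]
gripper_width: 0.0638
[0.5283 0.0318 0.0456] [-0.6  0.   0.7]
tcp jig [31.9, 4.0]
ros [77.9, 4.1] 0.05022295564413071 (183, 74, 188, 184)
```

View pics/w5.png

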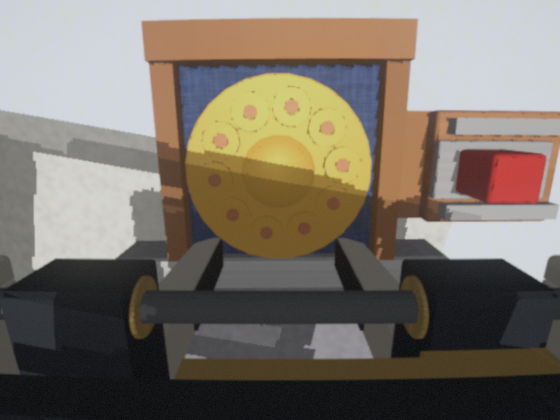

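```bash
python3 -m pendant '[{"slide":[0,0,1.0],"twist":[0,0,0],"claw":80},{"slide":[-3,0,0.5],"twist":[0,0,0],"claw":120},{"slide":[-4,0,0],"twist":[0,0,0],"claw":180},{"slide":[-5,0,0],"twist":[0,0,0],"claw":255},{"slide":[0,0,0],"twist":[0,0,0],"claw":255},{"slide":[0,0,0],"twist":[0,0,0],"claw":255}]'
python3 look.py w6 .038
python3 - <<'E'
from h import *
c=wrist()
th=np.radians(100.4); x=np.array([np.cos(th),np.sin(th)]); y=np.array([-x[1],x[0]]); o=np.array([.538,.0012])
f=lambda p:[round(float((p-o)@x)*1000,1),round(float((p-o)@y)*1000,1)]
for lo,hi in(((0,150,130),(5,255,255)),((0,150,40),(5,255,255))):
  for k in blobs(c,lo,hi,100)[:2]:
    r=cv2.minAreaRect(k); print(r,[f(onz(c,q,.075)[:2]) for q in cv2.boxPoints(r)])
for n in("top","side"):
    s=bot.camera(n); x0,y0,x1,y1=(200,130,360,290) if n=="top" else (220,170,360,290)
    cv2.imwrite(f"pics/{n}6.png",cv2.resize(s["color"][y0:y1,x0:x1,::-1],None,fx=4,fy=4,interpolation=cv2.INTER_CUBIC))
E
```

```text
t: 7.25
tcp_pos: [0.5312, 0.0161, 0.1654]
tcp_rot: [0.808, 1.571, -0.582]
contact_force: [0.1, 0.7, -1.6]
gripper_width: 0.0183
[0.5312 0.0161 0.1654] [ 0.2 -0.8 -0.5]
tcp jig [15.9, 4.0]
ros [77.8, 3.4] 0.049395233392715454 (223, 83, 111, 107)
```

View pics/w6.png

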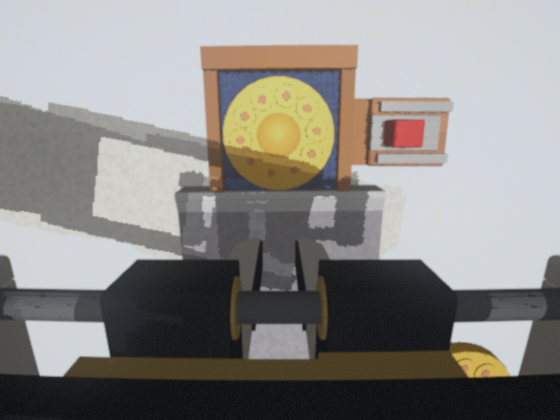

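View pics/side6.png

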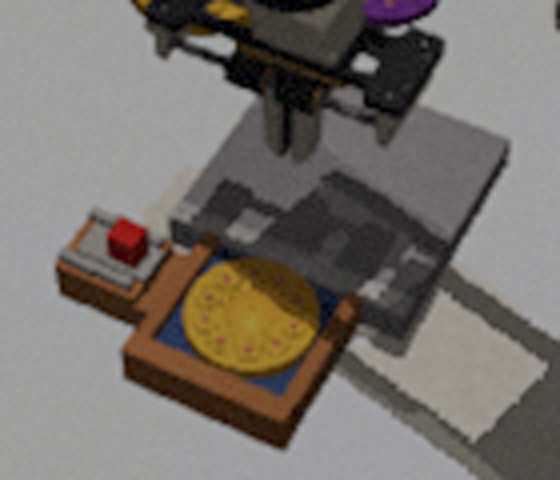

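The wrist and side views both show the rosette inside the pocket and flat, centred about (278,133) in the wrist view. Next I'll measure the knob.

```bash
cat > knob.py <<'E'
from h import *
c=wrist()
th=np.radians(100.4); x=np.array([np.cos(th),np.sin(th)]); y=np.array([-x[1],x[0]]); o=np.array([.538,.0012])
f=lambda p:[round(float((p-o)@x)*1000,1),round(float((p-o)@y)*1000,1)]
h=cv2.cvtColor(c["color"],cv2.COLOR_RGB2HSV); h[...,0]=(h[...,0].astype(int)+20)%180
for vmin in(40,150,185):
    m=cv2.inRange(h,(10,190,vmin),(24,255,255))
    for k in sorted(cv2.findContours(m,0,1)[0],key=cv2.contourArea)[-1:]:
        b=cv2.boundingRect(k); print(vmin,b,"TL",f(onz(c,(b[0]-.5,b[1]-.5),.075)[:2]),"BR",f(onz(c,(b[0]+b[2]-.5,b[1]+b[3]-.5),.075)[:2]))
print("tcp",f(c["W"][:2,3]),c["W"][2,3])
E
python3 knob.py
```

```text
tcp [16.6, 5.0] 0.16390753130491548
```

```bash
sed -i 's/(10,190,vmin)/(12,190,vmin)/;s/(24,255,255)/(26,255,255)/' knob.py
python3 - <<'E'
from h import *
c=wrist();print(c["color"][120:148:4,404],cv2.cvtColor(c["color"],cv2.COLOR_RGB2HSV)[132,384:430:4])
E
sed -i 's/print(vmin/print(cv2.contourArea(k),vmin/' knob.py; python3 knob.py
```

```text
[[165 131 130]
 [205  90  88]
 [205  88  85]
 [205  89  87]
 [204  87  85]
 [203  86  84]
 [204  87  85]] [[  8   7 139]
 [  0  95  94]
 [  0  96  93]
 [  0 140 137]
 [  1 149 205]
 [  1 147 205]
 [  0 149 204]
 [  0 148 202]
 [  0 148 202]
 [  0 147 200]
 [  0 146 197]
 [ 10   4 181]]
tcp [16.6, 4.6] 0.16438810708214305
```

```bash
sed -i 's/190,vmin/125,vmin/' knob.py; python3 knob.py
```

```text
715.0 40 (394, 121, 31, 27) TL [90.9, -84.7] BR [70.6, -111.1]
689.5 150 (395, 121, 30, 27) TL [90.9, -85.5] BR [70.6, -111.1]
623.5 185 (396, 122, 29, 26) TL [90.2, -86.3] BR [70.6, -111.1]
tcp [16.6, 4.5] 0.16467533571347498
```

```bash
python3 -m pendant '[{"slide":[0,5.1,-2.1],"twist":[0,0,0],"claw":255},{"slide":[0,5.1,-2.1],"twist":[0,0,0],"claw":255},{"slide":[0,5.1,-2.2],"twist":[0,0,0],"claw":255},{"slide":[0,0,0],"twist":[0,0,0],"claw":255},{"slide":[4,0,0],"twist":[0,0,0],"claw":255},{"slide":[4,0,0],"twist":[0,0,0],"claw":255},{"slide":[2,0,0],"twist":[0,0,0],"claw":255},{"slide":[0,0,0],"twist":[0,0,0],"claw":255}]'
python3 knob.py
python3 - <<'E'
from h import *
c=bot.camera("wrist"); cv2.imwrite("pics/w7.png",c["color"][:,:,::-1])
E
```

```text
t: 8.65
tcp_pos: [0.6685, 0.1069, 0.0641]
tcp_rot: [-1.653, 1.567, -3.043]
contact_force: [0.1, -0.2, -0.6]
gripper_width: 0.0005
1437.5 40 (159, 231, 57, 40) TL [99.7, -88.5] BR [78.1, -116.0]
92.0 150 (160, 248, 8, 20) TL [90.6, -88.1] BR [79.6, -91.1]
tcp [80.4, -147.5] 0.0641256566753093
```

View pics/w7.png

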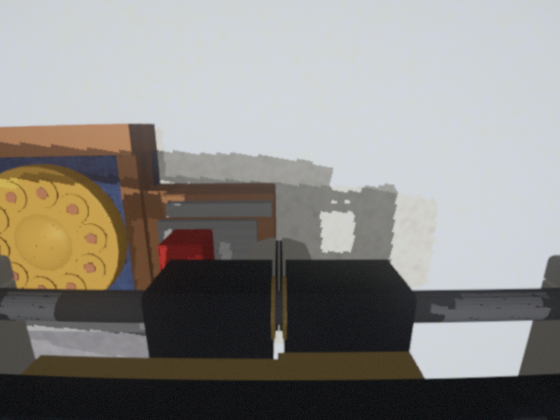

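```bash
python3 -m pendant '[{"slide":[0,-1.0,0],"twist":[0,0,0],"claw":255},{"slide":[0,-1,0],"twist":[0,0,0],"claw":255},{"slide":[0,-1,0],"twist":[0,0,0],"claw":255},{"slide":[0,-1,0],"twist":[0,0,0],"claw":255},{"slide":[0,-1,0],"twist":[0,0,0],"claw":255},{"slide":[0,-0.8,0],"twist":[0,0,0],"claw":255},{"slide":[0,0,0],"twist":[0,0,0],"claw":255}]'
python3 knob.py
python3 - <<'E'
from h import *
c=bot.camera("wrist"); cv2.imwrite("pics/w8.png",c["color"][:,:,::-1])
E
```

```text
t: 9.62
tcp_pos: [0.6119, 0.0967, 0.0653]
tcp_rot: [-1.696, 1.569, -3.085]
contact_force: [0.0, -0.4, 0.1]
gripper_width: 0.0006
1208.0 40 (203, 231, 49, 30) TL [99.7, -52.9] BR [83.5, -77.1]
tcp [80.6, -90.0] 0.06526552583822594
```

View pics/w8.png

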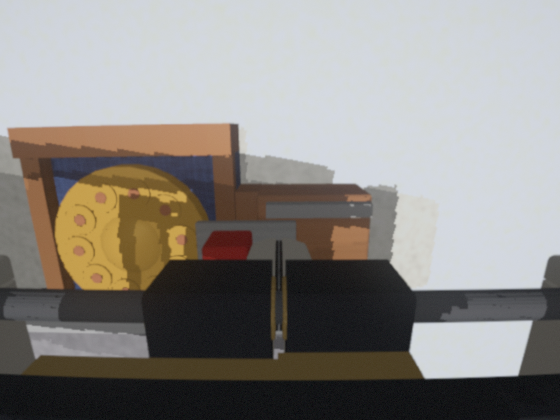

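```bash
python3 -m pendant '[{"slide":[0,-0.5,0],"twist":[0,0,0],"claw":255},{"slide":[0,-0.4,0],"twist":[0,0,0],"claw":255},{"slide":[0,0,0],"twist":[0,0,0],"claw":255}]'; python3 knob.py
python3 -m pendant '[{"slide":[0,-0.2,0],"twist":[0,0,0],"claw":255},{"slide":[0,0,0],"twist":[0,0,0],"claw":255}]'; python3 knob.py
```

```text
t: 10.1
tcp_pos: [0.6037, 0.0951, 0.0655]
tcp_rot: [-1.648, 1.57, -3.037]
contact_force: [0.3, 0.6, -0.8]
gripper_width: 0.0004
1205.5 40 (203, 231, 49, 30) TL [99.5, -44.4] BR [83.3, -68.6]
tcp [80.5, -81.6] 0.065467285934239
t: 10.4
tcp_pos: [0.6022, 0.0949, 0.0657]
tcp_rot: [1.66, 1.571, 0.271]
contact_force: [0.9, -0.8, -1.3]
gripper_width: 0.0008
1201.5 40 (204, 231, 49, 30) TL [99.4, -43.4] BR [83.2, -67.7]
tcp [80.5, -80.1] 0.06570483034493571
```

```bash
for i in 1; do python3 -m pendant '[{"slide":[0,-0.25,0],"twist":[0,0,0],"claw":255},{"slide":[0,0,0],"twist":[0,0,0],"claw":255}]'; done; python3 knob.py
python3 -m pendant '[{"slide":[0,-0.25,0],"twist":[0,0,0],"claw":255},{"slide":[0,0,0],"twist":[0,0,0],"claw":255}]'; python3 knob.py
```

```text
t: 10.7
tcp_pos: [0.5996, 0.0944, 0.0657]
tcp_rot: [-1.078, 1.571, -2.468]
contact_force: [1.4, 0.1, -1.3]
gripper_width: 0.0005
1198.5 40 (204, 231, 49, 30) TL [99.4, -40.7] BR [83.2, -65.0]
tcp [80.5, -77.4] 0.06570630977677239
t: 11.0
tcp_pos: [0.598, 0.094, 0.0659]
tcp_rot: [1.546, 1.569, 0.156]
contact_force: [5.2, 1.9, -3.3]
gripper_width: 0.0009
1192.0 40 (204, 231, 49, 30) TL [99.3, -39.0] BR [83.1, -63.3]
tcp [80.5, -75.8] 0.06588874569918383
```

```bash
python3 -m pendant '[{"slide":[0,-0.2,0],"twist":[0,0,0],"claw":255},{"slide":[0,0,0],"twist":[0,0,0],"claw":255}]'; python3 knob.py
```

```text
t: 11.3
tcp_pos: [0.5978, 0.094, 0.0662]
tcp_rot: [1.548, 1.565, 0.159]
contact_force: [12.8, 3.4, -7.7]
gripper_width: 0.0005
1185.0 40 (204, 231, 49, 30) TL [99.3, -38.8] BR [82.9, -63.1]
tcp [80.4, -75.6] 0.06623638630456827
```

```bash
python3 -m pendant '[{"slide":[0,1.0,0],"twist":[0,0,0],"claw":255},{"slide":[0,2.0,0],"twist":[0,0,0],"claw":255},{"slide":[-5,0,0],"twist":[0,0,0],"claw":255},{"slide":[-5,0,3],"twist":[0,0,0],"claw":255},{"slide":[-3,0,5],"twist":[0,0,0],"claw":255},{"slide":[0,-4,4],"twist":[0,0,0],"claw":255},{"slide":[0,-4,0],"twist":[0,0,0],"claw":255},{"slide":[0,0,0],"twist":[0,0,0],"claw":255}]'
python3 look.py w9 .038; python3 knob.py
python3 - <<'E'
from h import *
for n in("top","side"):
    s=bot.camera(n); cv2.imwrite(f"pics/{n}9.png",s["color"][:,:,::-1])
s=s["color"][200:300,220:340,::-1]; cv2.imwrite("pics/side9z.png",cv2.resize(s,None,fx=5,fy=5,interpolation=cv2.INTER_CUBIC))
E
```

```text
t: 12.35
tcp_pos: [0.5652, -0.0344, 0.1948]
tcp_rot: [-1.833, 1.568, 3.059]
contact_force: [0.8, -0.7, -0.1]
gripper_width: 0.0005
[ 0.5652 -0.0344  0.1948] [ 0.2 -0.  -0. ]
tcp jig [-39.9, -20.3]
ros [77.8, 3.6] 0.04973258823156357 (200, 17, 104, 111)
22 199 308 blue@.024 [127.7, 55.5] [127.0, -49.6] wall px 193 wallouter L@.035 [124.5, 58.0] @.035 [124.4, 52.9] [123.7, -48.7]
736.5 40 (296, 51, 29, 30) TL [90.7, -36.9] BR [67.3, -61.5]
674.5 150 (297, 51, 28, 27) TL [90.7, -37.7] BR [69.7, -61.4]
581.0 185 (298, 52, 27, 25) TL [89.9, -38.6] BR [70.5, -61.4]
tcp [-39.7, -22.0] 0.19547504024703388
```

View pics/w9.png

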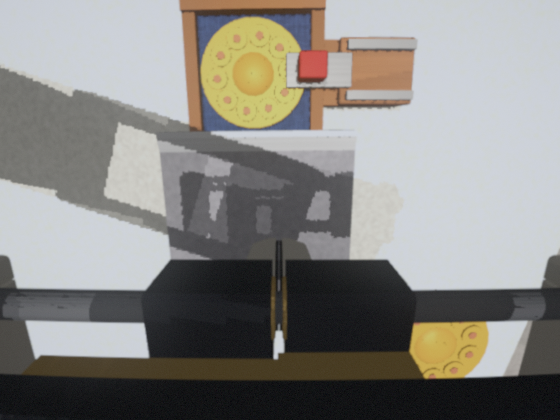

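View pics/side9z.png

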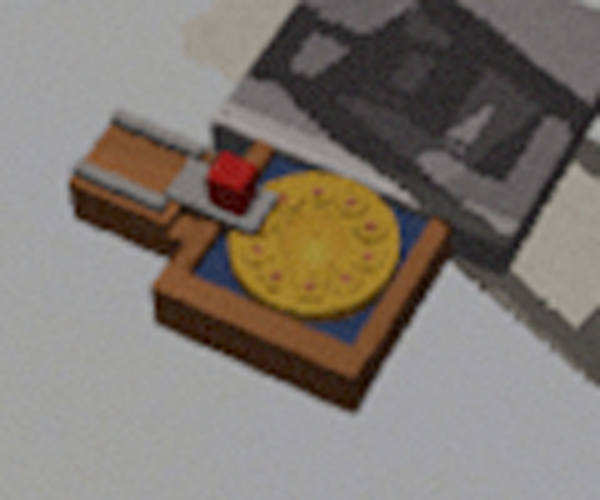

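View pics/top9.png

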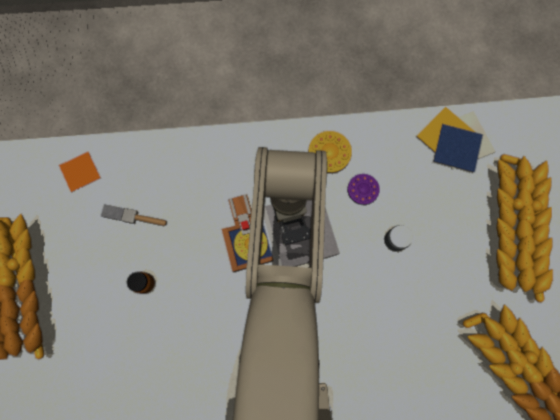

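The knob centre is at about y = -49.5 mm in my frame, or -52 mm once I correct for the pocket's measured offset, which is fully in. The rosette lies flat, and the jar, brush and tin are unmoved.

```bash
python3 -c "
from workcell import bot
print(bot.hand_in())"
```

```text
the job is handed in; nothing more can be done
None
```

The rosette is in the pocket and locked by the keeper, and I handed the job in after about 12.5 s of robot time. `hand_in` reports no verdict.

**What I did:** I pushed the small gold rosette with the half-open fingers straddling its rear rim. They slid it diagonally into line, then over the lip until it dropped into the pocket. I then pushed the keeper in with closed fingers behind the red knob until it hit its stop, and backed the arm clear.

**Last checks:**
- **Rosette:** it lies flat, with an apparent radius of 49.7 mm when measured at the seated height. Its centre is about 2 mm from the pocket's centre.
- **Keeper:** the knob centre is at about y = -52 mm in the jig's frame, which is fully in. The reading at the stop was about 13 N.
- **Jar, brush and tin:** they look unmoved in the top view.

**What disagreed:**
- My first jig frame was off by about 2–3 mm in y compared with the pocket walls. I corrected for this before the rosette reached the lip.
- Before I pushed it, the knob appeared about 5 mm further in than the fully withdrawn position. I measured only about 49 mm of travel to the stop, so the keeper probably started slightly in.

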